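# Sweep the loose nuts into the collecting pan

### The job

Sweep the three loose steel nuts across the bench with your fingers into the blue collecting pan, through its open front, until all three lie wholly inside it. Push them along the bench at an easy pace: do not pick them up or flick them. Leave the tape, the small jar, the loose key and the yellow screwdriver where they are.

Things in the scene. Friction and masses are not known exactly. Their poses are not given: they have to be found in the camera images.
- pan: blue collecting pan: three sheet-steel walls with bright rims (33 mm high, 3 mm thick) screwed to the bench, whose blue-painted top is its floor (level, no lip). Inside 170 mm wide (its x, -85 to +85 mm) and 130 mm deep (its y, from the open front edge at -65 to the back wall at +65). Origin on the bench top in the middle of the inside; y points in from the open front, z up.
- nut_a: bare steel hexagon nut lying flat on the bench, 30 mm across the flats (35 mm over the corners), 16 mm high, 20 mm hole, about 64 g. Origin under its middle, on the bench top; z up. The three look alike.
- nut_b: bare steel hexagon nut lying flat on the bench, 30 mm across the flats (35 mm over the corners), 16 mm high, 20 mm hole, about 64 g. Origin under its middle, on the bench top; z up. The three look alike.
- nut_c: bare steel hexagon nut lying flat on the bench, 30 mm across the flats (35 mm over the corners), 16 mm high, 20 mm hole, about 64 g. Origin under its middle, on the bench top; z up. The three look alike.
- tape_1: roll of black tape lying flat, 62 mm across, 19 mm high, loose; origin under its middle; bystander
- tin_tip: small round grey-and-white jar, 36 mm across, 18 mm high, loose; origin under its middle; bystander
- key_loose_a: loose off-white keyboard key, 154 mm long (its x), 22 mm wide, 14 mm high; origin under its middle; bystander
- driver_yellow: small screwdriver with yellow handle, 143 mm long (its y), 16 mm wide, 18 mm high, loose; origin under its middle; bystander
There are look-alikes about, which are no part of the job. Leave any brown, orange or purple look-alike of the nut_b alone.

How it is judged:
By the outcome, as a careful person would: the job done as asked, in the order asked, and still so for the second after the job is handed in, with the robot touching nothing.
It also fails if it takes over 67 s, if anything falls off the work surface, if the arm or the gripper's body presses on something with over 40 N, if the wrist force passes 120 N, or if a joint passes its speed limit or range.

### The arm

A 6-joint arm with a two-finger parallel gripper is mounted at the origin on a cart in front of the work surface, level with it; the furniture and walls round the work are solid. World frame = base frame: x ahead of the robot, y to its left, z up, the work surface at z = 0. Lengths are in m, angles in rad, forces in N, time in s.
With the tool pointing down it reaches from about 0.25 to 0.725 m from the base axis. Payload 4 kg.
Tool frame: the origin (TCP) lies midway between the tips of the shut fingers; the grasp point (between the pads) lies 19 mm behind it (r.grip_depth is the distance from the TCP to the grasp point, in m); z points along the fingers, y is the line along which they close (so a half turn about z gives the same grasp; the last joint's range is limited). The gripper opens to 85 mm and grips with 20 to 120 N. Pads are 22 mm wide; open, the fingers measure 114 mm over their backs; the gripper's body (76 mm by 85 mm) begins 54 mm behind the grasp point. The pads swing forward as they close: fully open they stand 13 mm farther back than shut.
Start: joints at [-1.148, 0.241, 0.005, 1.335, 0, 1.571], TCP at [0.205, -0.456, 0.231] pointing down, gripper open.
Joint ranges: [-2.72, 2.72], [-1.05, 1.87], [-1.09, 1.28], [-1.99, 2.15], [-1.42, 1.44], [-3.14, 3.14]. Speed limits (rad/s): [2.79, 2.79, 3.14, 3.14, 3.14, 3.14].

### API

Orientations are given as [roll, pitch, yaw] about the fixed x, y, z axes, in that order (R = Rz(yaw) Ry(pitch) Rx(roll)).
In Python, from bench import sensors, vision, r gives the robot as it stands.
- The arm moves only by the tool play_rows, never from a script. Its argument "targets" is a list of rows, each an object of numbers: "fingers": the closure, from 0 (fully open) to 1 (shut); "tx", "ty", "tz": the shift along the tool's x, y, z in cm; "ax", "ay", "az": the turn, a rotation vector about the tool's x, y, z in rad. In form: [{"fingers": .., "tx": .., "ty": .., "tz": .., "ax": .., "ay": .., "az": ..}, ...]. A call has exactly 8 rows; each row is the pose to reach, as a shift and turn from the pose commanded when the call began, along the tool's axes at that moment; what a row does not reach only later rows make up. A row lasts 1/12 s, in which the tool goes at most 41.7 mm and 7.16 degrees, less where a joint would pass 70% of its speed; a pose out of reach is approached as far as the arm can. A call with a gripper value outside its range is refused whole. The fingers move at their own pace and stop on an object; the grip force is fixed at half the most. Time passes only in rows, so rows that repeat a pose let the fingers close, or fill a call up. It gives the time, the measured TCP pose, the force, the opening and the grip force at its end, in the units of the state.
- sensors.observe(): the state, without advancing time (a new reading comes with each control period).
- vision.get_image(name): name is "scene" or "top" or "wrist"; returns a dict with "color" (384x512x3 uint8, red, green, blue), "z_map" (384x512 float32, m along the optical axis (not along the pixel's ray), 0 where there is no reading), "fx", "fy", "cx", "cy" (pixels), "view" (4x4, takes a point from world to camera coordinates); the wrist camera has in their place "T_tool_cam" (4x4, takes a point from camera to tool coordinates, whose origin is the TCP and whose axes are the flange's). Camera axes: x right, y down, z forward; pixel columns grow to the right and rows downward; lengths in m; the calibration is good to about 2 mm. A picture is of the moment at which its call begins: read the wrist's pose just before it.
- r.sign_off(): hands the job in; it is judged then, once.
The state is a dict: "time": time; "q": joint angles; "qvel": joint speeds; "effort": joint torques, N m; "position": TCP position; "tcp_rot": TCP orientation; "ft_force": force on the tool from outside, world axes, zero at the start; "moment": the same for the moment, N m; "opening": finger opening in m; "grip_force": force on a finger pad.
Only numpy, scipy, OpenCV 4.12 (cv2) and the standard library are available. Lean on these libraries where they do the work, as an engineer would, in place of code of your own. Each camera call takes 0.05 s, during which the arm holds its last target. There are 200 camera calls.

## Working session

There is one attempt and no reset: what is moved stays moved. The work goes in short steps, Python scripts to look and compute and a tool call to move; the robot and the scene stay as the last step left them, time stands still between calls to the robot, and variables do not carry over. Pictures are saved under pics/ and viewed, at most 10 in all, crops included, and the job is handed in when it is done.

Besides the shell and the picture viewer there is one more tool, called after ">>>" as name(argument=value, ...) on one line, values as JSON. play_rows: Moves the arm, as the interface text tells. Its arguments: {"type":"object","properties":{"targets":{"type":"array"}},"required":["targets"]}

```bash
mkdir -p pics
cat > h.py <<'E'
import numpy as np,cv2
from bench import sensors,vision,r
def pts(im):
    z=im["z_map"];v,u=np.indices(z.shape)
    c=np.stack([(u-im["cx"])/im["fx"]*z,(v-im["cy"])/im["fy"]*z,z,np.ones_like(z)],-1)
    return (c@np.linalg.inv(im["view"]).T)[...,:3]
def ray(im,u,v,h):
    M=np.linalg.inv(im["view"]);d=M[:3,:3]@[(u-im["cx"])/im["fx"],(v-im["cy"])/im["fy"],1];o=M[:3,3]
    return o+d*(h-o[2])/d[2]
E
python3 - <<'E'
from h import *
for n in("top","scene"):
    im=vision.get_image(n);np.savez(n,**im)
    cv2.imwrite(f"pics/{n}1.png",cv2.resize(im["color"][...,::-1],(800,600),interpolation=cv2.INTER_CUBIC))
s=sensors.observe();print(s["time"],s["position"],s["tcp_rot"],s["opening"],s["ft_force"])
E
```

```text
0.1 [ 0.20492061 -0.4554679   0.23052902] [-3.13976496e+00  6.36369012e-05  4.22819607e-01] 0.08533618985898822 [ 0.01877878 -0.08496582  1.00642963]
```

View pics/top1.png

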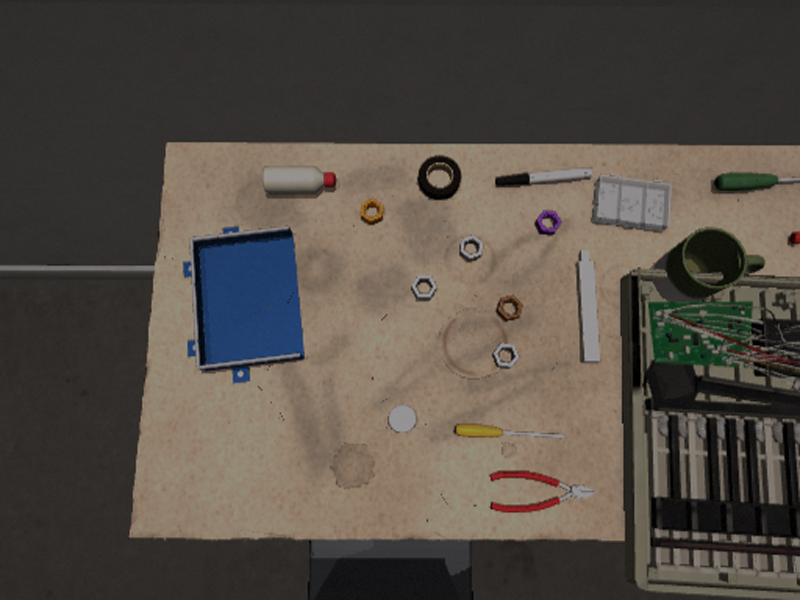

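View pics/scene1.png

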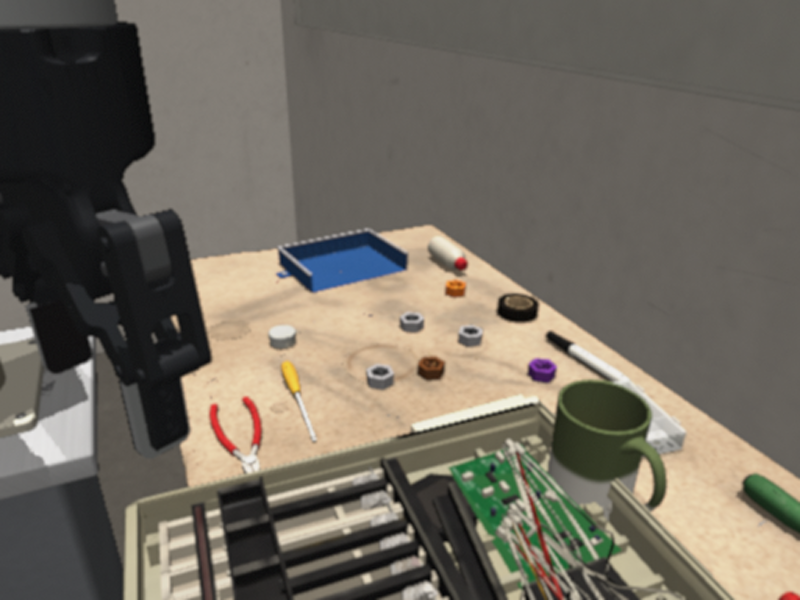

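Top view (800x600): the bare steel nuts are at (471,248), (424,288) and (505,356). The look-alikes, orange (372,211), purple (548,222) and brown (510,308), are coloured, so they are excluded. The pan spans (192–303, 230–368) with its open front facing right. The scene view agrees.

Run:
```python
from h import *
im=dict(np.load("top.npz"));P=pts(im)
c=im["color"];S=512/800
hsv=cv2.cvtColor(c,cv2.COLOR_RGB2HSV)
def rp(n,u,v,h): print(n,np.round(ray(im,u*S,v*S,h)*1000))
for n,u,v,h in [("orange",372,211,.016),("purple",548,222,.016),("brown",510,308,.016),("tape",440,177,.019),("jar",402,418,.018),("key top",585,252,.014),("key bot",590,360,.014),("drv L",455,430,.016),("drv R",563,436,.005),("pan FL",290,229,.033),("pan FR",304,357,.033),("pan BL",194,238,.033),("pan BR",200,368,.033),("bottle",336,180,.02),("tray/case",622,400,.05),("case",622,272,.05)]: rp(n,u,v,h)
z=P[...,2]
for n,u,v in [("n1",471,248),("n2",424,288),("n3",505,356)]:
    u*=S;v*=S;a,b=int(u),int(v)
    sl=np.s_[b-14:b+15,a-14:a+15]
    m=z[sl]>.008; q=P[sl][m]
    print(n,m.sum(),"ext",np.round(q.min(0)*1000),np.round(q.max(0)*1000),"mid",np.round((q.min(0)+q.max(0))*500),"ray",np.round(ray(im,u,v,.016)*1000))
print("case h",np.round(P[int(450*S),int(630*S)]*1000))
m=((hsv[...,0]>100)&(hsv[...,0]<125)&(hsv[...,1]>150)&(z<.008)).astype(np.uint8)
n,l,st,_=cv2.connectedComponentsWithStats(m);k=1+st[1:,4].argmax()
q=P[l==k][:,:2].astype(np.float32);bx=cv2.minAreaRect(q*1000);print(bx,cv2.boxPoints(bx).round())
big=cv2.resize(c[100:300,80:400][...,::-1],(800,500),interpolation=cv2.INTER_CUBIC)
cv2.imwrite("pics/crop1.png",cv2.convertScaleAbs(big,alpha=1.6))
```

```text
orange [658.  17.  16.]
purple [ 643. -224.   16.]
brown [ 522. -168.   16.]
tape [707. -76.  19.]
jar [378. -25.  18.]
key top [ 601. -272.   14.]
key bot [ 454. -270.   14.]
drv L [363. -92.  16.]
drv R [ 357. -232.    5.]
pan FL [625. 126.  33.]
pan FR [453. 101.  33.]
pan BL [612. 253.  33.]
pan BR [439. 232.  33.]
bottle [702.  68.  20.]
tray/case [ 399. -296.   50.]
case [ 563. -308.   50.]
n1 129 ext [ 339. -132.    8.] [625. -21. 852.] mid [482. -76. 430.] ray [ 605. -117.   16.]
n2 132 ext [339. -70.   8.] [568. -21. 852.] mid [454. -45. 430.] ray [549. -54.  16.]
n3 135 ext [ 339. -175.    9.] [476. -21. 852.] mid [408. -98. 430.] ray [ 458. -159.   16.]
case h [ 340. -310.   21.]
((537.6134033203125, 182.6585693359375), (167.0877685546875, 130.6805419921875), 7.467118740081787) [[446. 237.]
 [463. 107.]
 [629. 129.]
 [612. 258.]]
```

View pics/crop1.png

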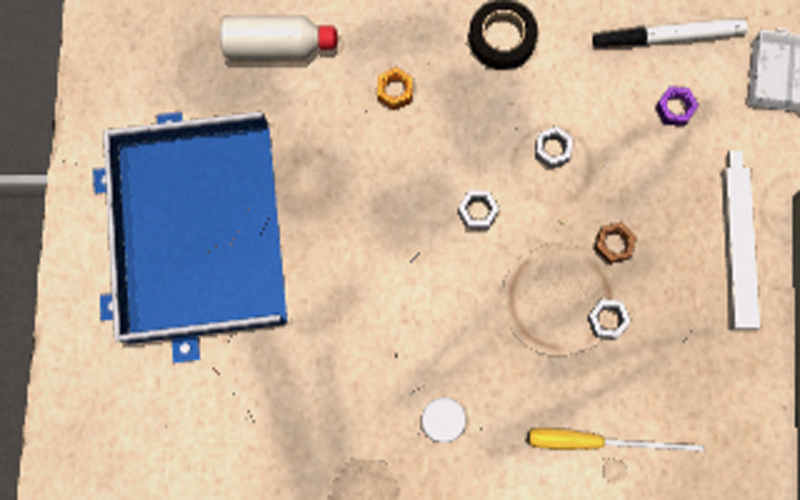

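The crop confirms it. The three white-grey hexagons at crop (554,147), (479,211) and (609,319) are bare steel; orange, brown and purple are look-alikes. I'll push each nut with the fingers set to a gap of about 18 mm, leading with tool x. The nut at (549,-54) goes first.

```bash
cat >> h.py <<'E'
from scipy.spatial.transform import Rotation as Ro
def go(*ws):
    s=sensors.observe();p=s["position"];R=Ro.from_euler("xyz",s["tcp_rot"])
    print("t",round(s["time"],2),"p",np.round(p*1000,1),"rot",np.round(s["tcp_rot"],3),"open",round(s["opening"]*1000,1),"F",np.round(s["ft_force"],1))
    for x,y,z,yaw in ws:
        d=R.inv().apply(np.array([x,y,z])/1000-p)*100
        a=(R.inv()*Ro.from_euler("xyz",[np.pi,0,np.radians(yaw)])).as_rotvec()
        print((x,y,z,yaw),"t",d.round(2),"a",a.round(3))
E
python3 -c "
from h import *
go((550,-100,230,92.4))"
```

```text
t 0.1 p [ 204.9 -455.5  230.5] rot [-3.14   0.     0.423] open 85.3 F [ 0.  -0.1  1. ]
(550, -100, 230, 92.4) t [ 46.06 -18.26   0.08] a [-2.00e-03 -1.00e-03 -1.19e+00]
```

>>> play_rows(targets=[{"fingers":0.79,"tx":3,"ty":-1.2,"tz":0,"ax":0,"ay":0,"az":-0.08},{"fingers":0.79,"tx":6,"ty":-2.4,"tz":0,"ax":0,"ay":0,"az":-0.17},{"fingers":0.79,"tx":9.5,"ty":-3.8,"tz":0,"ax":0,"ay":0,"az":-0.27},{"fingers":0.79,"tx":13,"ty":-5.2,"tz":0,"ax":0,"ay":0,"az":-0.36},{"fingers":0.79,"tx":16.5,"ty":-6.6,"tz":0,"ax":0,"ay":0,"az":-0.46},{"fingers":0.79,"tx":20,"ty":-8,"tz":0,"ax":0,"ay":0,"az":-0.55},{"fingers":0.79,"tx":23,"ty":-9.2,"tz":0,"ax":0,"ay":0,"az":-0.63},{"fingers":0.79,"tx":26,"ty":-10.4,"tz":0,"ax":0,"ay":0,"az":-0.7}])

```text
time: 0.77
position: [0.4003, -0.2527, 0.231]
tcp_rot: [-3.141, -0.0, 1.127]
ft_force: [0.1, -0.3, 0.1]
opening: 0.0177
grip_force: 0.0
```

```bash
python3 -c "
from h import *
go((550,-105,80,92.4))"
```

```text
t 0.77 p [ 400.3 -252.7  231. ] rot [-3.141 -0.     1.127] open 17.7 F [ 0.1 -0.3  0.1]
(550, -105, 80, 92.4) t [19.76  7.19 15.09] a [-0.001 -0.    -0.486]
```

>>> play_rows(targets=[{"fingers":0.79,"tx":2.8,"ty":1,"tz":2,"ax":0,"ay":0,"az":-0.07},{"fingers":0.79,"tx":5.6,"ty":2,"tz":4,"ax":0,"ay":0,"az":-0.14},{"fingers":0.79,"tx":8.4,"ty":3,"tz":6,"ax":0,"ay":0,"az":-0.21},{"fingers":0.79,"tx":11.2,"ty":4,"tz":8,"ax":0,"ay":0,"az":-0.28},{"fingers":0.79,"tx":14,"ty":5,"tz":10,"ax":0,"ay":0,"az":-0.35},{"fingers":0.79,"tx":16.8,"ty":6.1,"tz":12.5,"ax":0,"ay":0,"az":-0.42},{"fingers":0.79,"tx":19,"ty":7,"tz":14.5,"ax":0,"ay":0,"az":-0.47},{"fingers":0.79,"tx":19.7,"ty":7.2,"tz":15,"ax":0,"ay":0,"az":-0.486}])

```text
time: 1.43
position: [0.5495, -0.105, 0.0771]
tcp_rot: [-3.136, -0.002, 1.614]
ft_force: [-0.2, 0.1, -0.4]
opening: 0.0179
grip_force: 0.0
```

```bash
cat > w.py <<'E'
from h import *
def nuts(save=None):
    # steel nuts in wrist view: bright/low saturation, raised above bench
    s=sensors.observe();im=vision.get_image("wrist")
    T=np.eye(4);T[:3,:3]=Ro.from_euler("xyz",s["tcp_rot"]).as_matrix();T[:3,3]=s["position"]
    im["view"]=np.linalg.inv(T@im["T_tool_cam"])
    if save: cv2.imwrite(save,im["color"][...,::-1])
    return im
E
python3 -c "
from w import *
go((550,-105,6,92.4))
im=nuts('pics/w1.png');np.savez('w1',**im)"
```

```text
t 1.43 p [ 549.5 -105.    77.1] rot [-3.136e+00 -2.000e-03  1.614e+00] open 17.9 F [-0.2  0.1 -0.4]
(550, -105, 6, 92.4) t [-0.01  0.08  7.1 ] a [-0.005 -0.002  0.001]
```

View pics/w1.png

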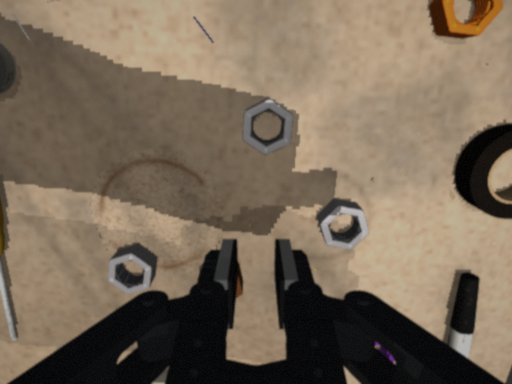

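The wrist view shows the target nut ahead at (268,126), nut 1 at (343,224) and nut 3 at (132,269). The brown one is hidden behind the left finger.

```bash
python3 -c "
from w import *
im=dict(np.load('w1.npz'))
for p in [(268,126),(343,224),(132,269)]: print(np.round(ray(im,*p,.016)*1000,1))"
```

```text
[554.8 -51.6  16. ]
[ 608.3 -113.9   16. ]
[ 465.1 -154.9   16. ]
```

>>> play_rows(targets=[{"fingers":0.79,"tx":0,"ty":-0.1,"tz":2.5,"ax":0,"ay":0,"az":0},{"fingers":0.79,"tx":0,"ty":-0.1,"tz":5,"ax":0,"ay":0,"az":0},{"fingers":0.79,"tx":0,"ty":-0.1,"tz":6.6,"ax":0,"ay":0,"az":0},{"fingers":0.79,"tx":0.2,"ty":-0.1,"tz":7.1,"ax":-0.005,"ay":-0.002,"az":0},{"fingers":0.79,"tx":0.7,"ty":-0.1,"tz":7.1,"ax":-0.005,"ay":-0.002,"az":0},{"fingers":0.79,"tx":1.3,"ty":-0.1,"tz":7.1,"ax":-0.005,"ay":-0.002,"az":0},{"fingers":0.79,"tx":2,"ty":-0.1,"tz":7.1,"ax":-0.005,"ay":-0.002,"az":0},{"fingers":0.79,"tx":2.7,"ty":-0.1,"tz":7.1,"ax":-0.005,"ay":-0.002,"az":0}])

```text
time: 2.15
position: [0.549, -0.0807, 0.0121]
tcp_rot: [3.134, 0.002, 1.609]
ft_force: [-0.0, 0.2, 0.1]
opening: 0.0178
grip_force: 0.0
```

>>> play_rows(targets=[{"fingers":0.79,"tx":0.7,"ty":0,"tz":0,"ax":0,"ay":0,"az":0},{"fingers":0.79,"tx":1.5,"ty":0,"tz":0,"ax":0,"ay":0,"az":0},{"fingers":0.79,"tx":2.4,"ty":0,"tz":0,"ax":0,"ay":0,"az":0},{"fingers":0.79,"tx":3.3,"ty":0,"tz":0,"ax":0,"ay":0,"az":0},{"fingers":0.79,"tx":4.2,"ty":0,"tz":0,"ax":0,"ay":0,"az":0},{"fingers":0.79,"tx":5.1,"ty":0,"tz":0,"ax":0,"ay":0,"az":0},{"fingers":0.79,"tx":6,"ty":0,"tz":0,"ax":0,"ay":0,"az":0},{"fingers":0.79,"tx":6.9,"ty":0,"tz":0,"ax":0,"ay":0,"az":0}])

```text
time: 2.82
position: [0.545, -0.0112, 0.0101]
tcp_rot: [3.137, 0.002, 1.609]
ft_force: [-1.0, -0.7, -0.4]
opening: 0.0177
grip_force: 0.3
```

```bash
python3 -c "
from w import *
go((540,138,6,92.4))
im=nuts('pics/w2.png')"
```

```text
t 2.82 p [545.  -11.2  10.1] rot [3.137e+00 2.000e-03 1.609e+00] open 17.7 F [-1.  -0.7 -0.4]
(540, 138, 6, 92.4) t [14.93  0.06  0.38] a [ 0.005  0.002 -0.004]
```

View pics/w2.png

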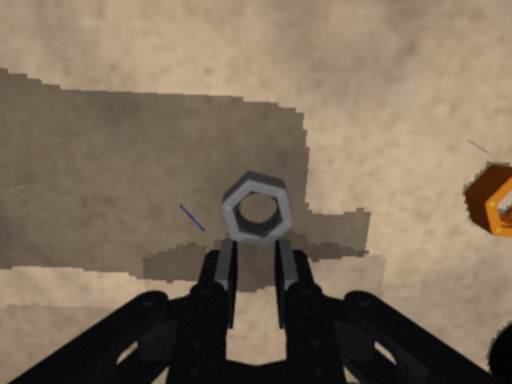

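The nut at (258,208) sits centred in the fingers; carry on.

>>> play_rows(targets=[{"fingers":0.79,"tx":0.8,"ty":0,"tz":0.1,"ax":0,"ay":0,"az":0},{"fingers":0.79,"tx":1.7,"ty":0,"tz":0.2,"ax":0,"ay":0,"az":0},{"fingers":0.79,"tx":2.6,"ty":0,"tz":0.2,"ax":0,"ay":0,"az":0},{"fingers":0.79,"tx":3.5,"ty":0,"tz":0.2,"ax":0,"ay":0,"az":0},{"fingers":0.79,"tx":4.4,"ty":0,"tz":0.2,"ax":0,"ay":0,"az":0},{"fingers":0.79,"tx":5.3,"ty":0,"tz":0.2,"ax":0,"ay":0,"az":0},{"fingers":0.79,"tx":6.2,"ty":0,"tz":0.2,"ax":0,"ay":0,"az":0},{"fingers":0.79,"tx":7.1,"ty":0,"tz":0.2,"ax":0,"ay":0,"az":0}])

```text
time: 3.53
position: [0.5423, 0.0598, 0.008]
tcp_rot: [3.137, 0.002, 1.609]
ft_force: [-0.1, -1.2, 0.4]
opening: 0.0179
grip_force: 0.2
```

>>> play_rows(targets=[{"fingers":0.79,"tx":0.9,"ty":0,"tz":0,"ax":0,"ay":0,"az":0},{"fingers":0.79,"tx":1.9,"ty":0,"tz":0,"ax":0,"ay":0,"az":0},{"fingers":0.79,"tx":3,"ty":0,"tz":0,"ax":0,"ay":0,"az":0},{"fingers":0.79,"tx":4.1,"ty":0,"tz":0,"ax":0,"ay":0,"az":0},{"fingers":0.79,"tx":5.2,"ty":0,"tz":0,"ax":0,"ay":0,"az":0},{"fingers":0.79,"tx":6.2,"ty":0,"tz":0,"ax":0,"ay":0,"az":0},{"fingers":0.79,"tx":7,"ty":0,"tz":0,"ax":0,"ay":0,"az":0},{"fingers":0.79,"tx":7.6,"ty":0,"tz":0,"ax":0,"ay":0,"az":0}])

```text
time: 4.2
position: [0.5396, 0.1359, 0.0079]
tcp_rot: [3.136, 0.002, 1.61]
ft_force: [-0.3, 0.1, -0.9]
opening: 0.0179
grip_force: 0.3
```

```bash
python3 -c "
from w import *
go((540,138,6,92.4),(580,40,75,94.2),(607,-172,75,94.2))
im=nuts('pics/w3.png');np.savez('w3',**im)"
```

```text
t 4.2 p [539.6 135.9   7.9] rot [3.136e+00 2.000e-03 1.610e+00] open 17.9 F [-0.3  0.1 -0.9]
(540, 138, 6, 92.4) t [0.21 0.05 0.19] a [ 0.005  0.002 -0.003]
(580, 40, 75, 94.2) t [-9.75  3.7  -6.67] a [ 0.005  0.002 -0.034]
(607, -172, 75, 94.2) t [-31.04   5.58  -6.62] a [ 0.005  0.002 -0.034]
```

View pics/w3.png

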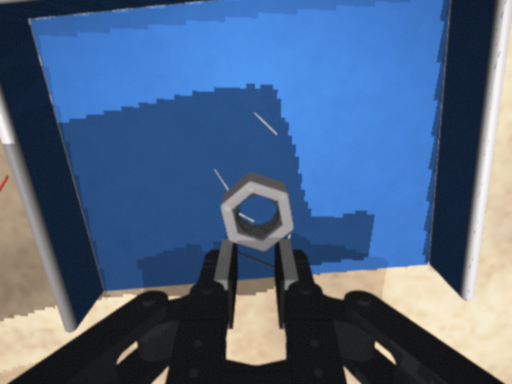

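Nut 2 is inside at (258,213), about 15 mm past the front edge (row ~278). I'll nudge it 1 cm further, then back off.

>>> play_rows(targets=[{"fingers":0.79,"tx":0.5,"ty":0,"tz":0,"ax":0,"ay":0,"az":0},{"fingers":0.79,"tx":1.1,"ty":0,"tz":0,"ax":0,"ay":0,"az":0},{"fingers":0.79,"tx":0.6,"ty":0,"tz":0,"ax":0,"ay":0,"az":0},{"fingers":0.79,"tx":-1.5,"ty":0,"tz":0,"ax":0,"ay":0,"az":0},{"fingers":0.79,"tx":-4.5,"ty":0.3,"tz":-1,"ax":0,"ay":0,"az":0},{"fingers":0.79,"tx":-8,"ty":1,"tz":-3,"ax":0,"ay":0,"az":-0.01},{"fingers":0.79,"tx":-11.5,"ty":1.7,"tz":-5,"ax":0,"ay":0,"az":-0.02},{"fingers":0.79,"tx":-15,"ty":2.5,"tz":-6.6,"ax":0,"ay":0,"az":-0.034}])

```text
time: 4.92
position: [0.57, -0.016, 0.0756]
tcp_rot: [3.136, 0.002, 1.643]
ft_force: [0.7, 0.1, -0.1]
opening: 0.0178
grip_force: 0.0
```

```bash
python3 -c "
from w import *
go((607,-172,75,94.2))"
```

```text
t 4.92 p [570.  -16.   75.6] rot [3.136e+00 2.000e-03 1.643e+00] open 17.8 F [ 0.7  0.1 -0.1]
(607, -172, 75, 94.2) t [-15.83   2.56   0.1 ] a [ 0.005  0.002 -0.001]
```

>>> play_rows(targets=[{"fingers":0.79,"tx":-2.5,"ty":0.4,"tz":0,"ax":0,"ay":0,"az":0},{"fingers":0.79,"tx":-6,"ty":1,"tz":0,"ax":0,"ay":0,"az":0},{"fingers":0.79,"tx":-9.5,"ty":1.5,"tz":0,"ax":0,"ay":0,"az":0},{"fingers":0.79,"tx":-12.5,"ty":2,"tz":0,"ax":0,"ay":0,"az":0},{"fingers":0.79,"tx":-14.8,"ty":2.4,"tz":0,"ax":0,"ay":0,"az":0},{"fingers":0.79,"tx":-15.8,"ty":2.5,"tz":1.5,"ax":0,"ay":0,"az":0},{"fingers":0.79,"tx":-15.8,"ty":2.5,"tz":3.5,"ax":0,"ay":0,"az":0},{"fingers":0.79,"tx":-15.8,"ty":2.5,"tz":5,"ax":0,"ay":0,"az":0}])

```text
time: 5.58
position: [0.606, -0.1721, 0.0237]
tcp_rot: [3.137, 0.002, 1.64]
ft_force: [-0.7, -0.2, -0.4]
opening: 0.0182
grip_force: 0.0
```

>>> play_rows(targets=[{"fingers":0.79,"tx":0,"ty":0,"tz":1,"ax":0,"ay":0,"az":0},{"fingers":0.79,"tx":0.2,"ty":0,"tz":1.9,"ax":0,"ay":0,"az":0},{"fingers":0.79,"tx":0.8,"ty":0,"tz":1.9,"ax":0,"ay":0,"az":0},{"fingers":0.79,"tx":1.4,"ty":0,"tz":1.9,"ax":0,"ay":0,"az":0},{"fingers":0.79,"tx":2,"ty":0,"tz":1.9,"ax":0,"ay":0,"az":0},{"fingers":0.79,"tx":2.6,"ty":0,"tz":1.9,"ax":0,"ay":0,"az":0},{"fingers":0.79,"tx":3.2,"ty":0,"tz":1.9,"ax":0,"ay":0,"az":0},{"fingers":0.79,"tx":3.8,"ty":0,"tz":1.9,"ax":0,"ay":0,"az":0}])

```text
time: 6.25
position: [0.6045, -0.1313, 0.0067]
tcp_rot: [3.135, 0.003, 1.643]
ft_force: [0.5, -0.6, 1.1]
opening: 0.0178
grip_force: 0.2
```

```bash
python3 -c "
from w import *
go((586,147,6,94.2))
im=nuts('pics/w4.png')"
```

```text
t 6.25 p [ 604.5 -131.3    6.7] rot [3.135e+00 3.000e-03 1.643e+00] open 17.8 F [ 0.5 -0.6  1.1]
(586, 147, 6, 94.2) t [ 2.789e+01  1.700e-01 -1.000e-02] a [ 0.007  0.003 -0.001]
```

View pics/w4.png

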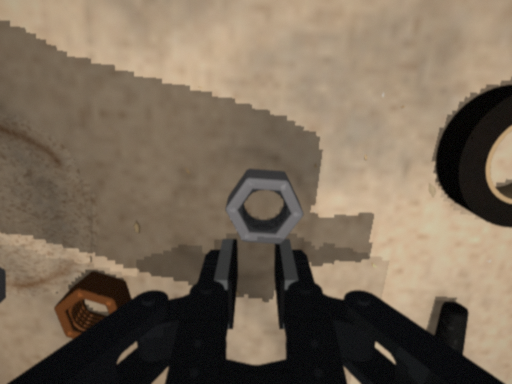

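Nut 1 at (265,205) is centred; the brown one at (90,305) and the tape are clear.

>>> play_rows(targets=[{"fingers":0.79,"tx":0.7,"ty":0,"tz":0,"ax":0,"ay":0,"az":0},{"fingers":0.79,"tx":1.6,"ty":0,"tz":0,"ax":0,"ay":0,"az":0},{"fingers":0.79,"tx":2.6,"ty":0.05,"tz":0,"ax":0,"ay":0,"az":0},{"fingers":0.79,"tx":3.6,"ty":0.1,"tz":0,"ax":0,"ay":0,"az":0},{"fingers":0.79,"tx":4.6,"ty":0.1,"tz":0,"ax":0,"ay":0,"az":0},{"fingers":0.79,"tx":5.6,"ty":0.15,"tz":0,"ax":0,"ay":0,"az":0},{"fingers":0.79,"tx":6.6,"ty":0.15,"tz":0,"ax":0,"ay":0,"az":0},{"fingers":0.79,"tx":7.6,"ty":0.2,"tz":0,"ax":0,"ay":0,"az":0}])

```text
time: 6.97
position: [0.6002, -0.055, 0.0055]
tcp_rot: [3.137, 0.002, 1.643]
ft_force: [-0.1, 0.1, 0.9]
opening: 0.018
grip_force: 0.2
```

>>> play_rows(targets=[{"fingers":0.79,"tx":1,"ty":0,"tz":0,"ax":0,"ay":0,"az":0},{"fingers":0.79,"tx":2,"ty":0,"tz":0,"ax":0,"ay":0,"az":0},{"fingers":0.79,"tx":3,"ty":0.05,"tz":0,"ax":0,"ay":0,"az":0},{"fingers":0.79,"tx":4,"ty":0.1,"tz":0,"ax":0,"ay":0,"az":0},{"fingers":0.79,"tx":5,"ty":0.1,"tz":0,"ax":0,"ay":0,"az":0},{"fingers":0.79,"tx":6,"ty":0.15,"tz":0,"ax":0,"ay":0,"az":0},{"fingers":0.79,"tx":7,"ty":0.15,"tz":0,"ax":0,"ay":0,"az":0},{"fingers":0.79,"tx":8,"ty":0.2,"tz":0,"ax":0,"ay":0,"az":0}])

```text
time: 7.63
position: [0.5965, 0.0247, 0.0054]
tcp_rot: [3.137, 0.002, 1.643]
ft_force: [-0.5, 0.0, 0.6]
opening: 0.0182
grip_force: 0.2
```

```bash
python3 -c "
from w import *
go((590,145,6,94.2))
im=nuts('pics/w5.png')"
```

```text
t 7.63 p [596.5  24.7   5.4] rot [3.137e+00 2.000e-03 1.643e+00] open 18.2 F [-0.5  0.   0.6]
(590, 145, 6, 94.2) t [12.04  0.22 -0.09] a [ 0.005  0.002 -0.001]
```

View pics/w5.png

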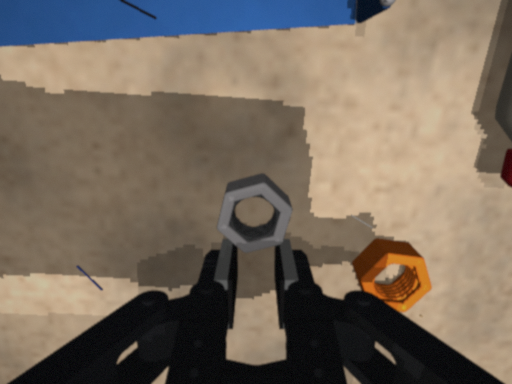

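>>> play_rows(targets=[{"fingers":0.79,"tx":0.9,"ty":0,"tz":0,"ax":0,"ay":0,"az":0},{"fingers":0.79,"tx":1.8,"ty":0,"tz":0,"ax":0,"ay":0,"az":0},{"fingers":0.79,"tx":2.7,"ty":0,"tz":0,"ax":0,"ay":0,"az":0},{"fingers":0.79,"tx":3.6,"ty":0,"tz":0,"ax":0,"ay":0,"az":0},{"fingers":0.79,"tx":4.5,"ty":0,"tz":0,"ax":0,"ay":0,"az":0},{"fingers":0.79,"tx":5.4,"ty":0,"tz":0,"ax":0,"ay":0,"az":0},{"fingers":0.79,"tx":6.2,"ty":0,"tz":0,"ax":0,"ay":0,"az":0},{"fingers":0.79,"tx":7,"ty":0,"tz":0,"ax":0,"ay":0,"az":0}])

```text
time: 8.35
position: [0.5915, 0.0945, 0.0052]
tcp_rot: [3.137, 0.002, 1.643]
ft_force: [0.1, -0.1, -0.1]
opening: 0.0179
grip_force: 0.2
```

>>> play_rows(targets=[{"fingers":0.79,"tx":0.7,"ty":0,"tz":0,"ax":0,"ay":0,"az":0},{"fingers":0.79,"tx":1.4,"ty":0,"tz":0,"ax":0,"ay":0,"az":0},{"fingers":0.79,"tx":2.1,"ty":0,"tz":0,"ax":0,"ay":0,"az":0},{"fingers":0.79,"tx":2.8,"ty":0,"tz":0,"ax":0,"ay":0,"az":0},{"fingers":0.79,"tx":3.4,"ty":0,"tz":0,"ax":0,"ay":0,"az":0},{"fingers":0.79,"tx":3.8,"ty":0,"tz":0,"ax":0,"ay":0,"az":0},{"fingers":0.79,"tx":4.1,"ty":0,"tz":0,"ax":0,"ay":0,"az":0},{"fingers":0.79,"tx":4.1,"ty":0,"tz":0,"ax":0,"ay":0,"az":0}])

```text
time: 9.02
position: [0.5886, 0.1352, 0.0051]
tcp_rot: [3.137, 0.002, 1.643]
ft_force: [-0.5, 0.0, -0.1]
opening: 0.0178
grip_force: 0.0
```

```bash
python3 -c "
from w import *
go((540,-20,75,84),(457,-213,75,83))
im=nuts('pics/w6.png')"
```

```text
t 9.02 p [588.6 135.2   5.1] rot [3.137e+00 2.000e-03 1.643e+00] open 17.8 F [-0.5  0.  -0.1]
(540, -20, 75, 84) t [-15.13  -5.94  -6.99] a [0.005 0.001 0.177]
(457, -213, 75, 83) t [-33.78 -15.62  -7.  ] a [0.005 0.001 0.195]
```

View pics/w6.png

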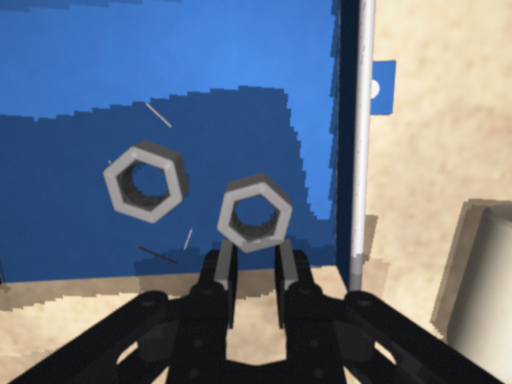

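Both nuts are inside: (145,183), and (255,215), which is about 9 mm past the edge. A little further, then the third nut.

>>> play_rows(targets=[{"fingers":0.79,"tx":0.5,"ty":0,"tz":0,"ax":0,"ay":0,"az":0},{"fingers":0.79,"tx":0.9,"ty":0,"tz":0,"ax":0,"ay":0,"az":0},{"fingers":0.79,"tx":0.3,"ty":0,"tz":0,"ax":0,"ay":0,"az":0},{"fingers":0.79,"tx":-1.8,"ty":0,"tz":0,"ax":0,"ay":0,"az":0},{"fingers":0.79,"tx":-4.8,"ty":-0.5,"tz":-1,"ax":0,"ay":0,"az":0.04},{"fingers":0.79,"tx":-8,"ty":-2,"tz":-3,"ax":0,"ay":0,"az":0.08},{"fingers":0.79,"tx":-11.5,"ty":-3.5,"tz":-5,"ax":0,"ay":0,"az":0.13},{"fingers":0.79,"tx":-15,"ty":-5.5,"tz":-7,"ax":0,"ay":0,"az":0.177}])

```text
time: 9.73
position: [0.5459, -0.017, 0.0737]
tcp_rot: [3.136, 0.002, 1.464]
ft_force: [-0.2, -1.4, 0.8]
opening: 0.0181
grip_force: 0.0
```

```bash
python3 -c "
from w import *
go((457,-213,75,83.3))"
```

```text
t 9.73 p [545.9 -17.   73.7] rot [3.136e+00 2.000e-03 1.464e+00] open 18.1 F [-0.2 -1.4  0.8]
(457, -213, 75, 83.3) t [-20.44  -6.74  -0.13] a [0.006 0.002 0.01 ]
```

>>> play_rows(targets=[{"fingers":0.79,"tx":-2,"ty":-0.7,"tz":0,"ax":0,"ay":0,"az":0},{"fingers":0.79,"tx":-5,"ty":-1.7,"tz":0,"ax":0,"ay":0,"az":0},{"fingers":0.79,"tx":-8.5,"ty":-2.8,"tz":0,"ax":0,"ay":0,"az":0.01},{"fingers":0.79,"tx":-12,"ty":-4,"tz":0,"ax":0,"ay":0,"az":0.01},{"fingers":0.79,"tx":-15.5,"ty":-5.1,"tz":0,"ax":0,"ay":0,"az":0.01},{"fingers":0.79,"tx":-18.5,"ty":-6.1,"tz":0,"ax":0,"ay":0,"az":0.01},{"fingers":0.79,"tx":-20.2,"ty":-6.7,"tz":0,"ax":0,"ay":0,"az":0.01},{"fingers":0.79,"tx":-20.4,"ty":-6.7,"tz":0,"ax":0,"ay":0,"az":0.01}])

```text
time: 10.4
position: [0.4561, -0.2144, 0.0732]
tcp_rot: [3.137, 0.002, 1.45]
ft_force: [0.2, 0.7, -0.8]
opening: 0.0179
grip_force: 0.0
```

```bash
python3 -c "
from w import *
im=nuts();P=pts(im);c=cv2.cvtColor(im['color'],cv2.COLOR_RGB2HSV)
m=((c[...,1]<60)&(abs(P[...,2]-.016)<.006)&(P[...,1]>-.2)).astype(np.uint8)
n,l,st,_=cv2.connectedComponentsWithStats(m)
for k in range(1,n):
    if st[k,4]>150:
        q=P[l==k]*1000;print(st[k],q.min(0).round(),q.max(0).round(),((q.min(0)+q.max(0))/2).round(1))
go((457,-213,6,83.3))"
```

```text
[ 228   93   51   58 1471] [ 446. -176.   10.] [ 478. -143.   18.] [ 461.9 -159.2   13.9]
t 10.45 p [ 457.1 -213.2   73.2] rot [3.136e+00 1.000e-03 1.452e+00] open 17.6 F [ 0.4  0.1 -0.5]
(457, -213, 6, 83.3) t [ 0.03 -0.04  6.72] a [ 0.005  0.002 -0.002]
```

>>> play_rows(targets=[{"fingers":0.79,"tx":0,"ty":0,"tz":2,"ax":0,"ay":0,"az":0},{"fingers":0.79,"tx":0,"ty":0,"tz":4,"ax":0,"ay":0,"az":0},{"fingers":0.79,"tx":0,"ty":0,"tz":6,"ax":0,"ay":0,"az":0},{"fingers":0.79,"tx":0.3,"ty":0,"tz":6.7,"ax":0,"ay":0,"az":0},{"fingers":0.79,"tx":0.8,"ty":0,"tz":6.7,"ax":0,"ay":0,"az":0},{"fingers":0.79,"tx":1.4,"ty":0,"tz":6.7,"ax":0,"ay":0,"az":0},{"fingers":0.79,"tx":2,"ty":0,"tz":6.7,"ax":0,"ay":0,"az":0},{"fingers":0.79,"tx":2.6,"ty":0,"tz":6.7,"ax":0,"ay":0,"az":0}])

```text
time: 11.12
position: [0.4626, -0.1847, 0.0072]
tcp_rot: [3.134, 0.002, 1.457]
ft_force: [0.1, -1.2, -0.2]
opening: 0.0182
grip_force: 0.0
```

>>> play_rows(targets=[{"fingers":0.79,"tx":0.6,"ty":0,"tz":0,"ax":0,"ay":0,"az":0},{"fingers":0.79,"tx":1.2,"ty":0,"tz":0,"ax":0,"ay":0,"az":0},{"fingers":0.79,"tx":1.9,"ty":0,"tz":0,"ax":0,"ay":0,"az":0},{"fingers":0.79,"tx":2.7,"ty":0,"tz":0,"ax":0,"ay":0,"az":0},{"fingers":0.79,"tx":3.6,"ty":0,"tz":0,"ax":0,"ay":0,"az":0},{"fingers":0.79,"tx":4.6,"ty":0,"tz":0,"ax":0,"ay":0,"az":0},{"fingers":0.79,"tx":5.6,"ty":0,"tz":0,"ax":0,"ay":0,"az":0},{"fingers":0.79,"tx":6.6,"ty":0,"tz":0,"ax":0,"ay":0,"az":0}])

```text
time: 11.78
position: [0.469, -0.1187, 0.0059]
tcp_rot: [3.136, 0.001, 1.456]
ft_force: [-1.4, -0.9, 0.4]
opening: 0.0178
grip_force: 0.3
```

```bash
cat > f.py <<'E'
from w import *
def find():
    im=nuts();P=pts(im);c=cv2.cvtColor(im['color'],cv2.COLOR_RGB2HSV)
    m=((c[...,1]<60)&(abs(P[...,2]-.016)<.006)).astype(np.uint8)
    n,l,st,_=cv2.connectedComponentsWithStats(m)
    for k in range(1,n):
        if st[k,4]>300:
            q=P[l==k]*1000;print(st[k],((q.min(0)+q.max(0))/2).round(1),np.ptp(q,0).round(0))
E
python3 -c "
from f import *
find();go((492,133,6,83.3))"
```

```text
[   0   20   45   97 3236] [388.5 -25.3  14.6] [20. 33.  9.]
[ 204  178  102   84 3284] [469.8 -98.   16. ] [44. 36. 12.]
t 11.83 p [ 468.9 -117.     5.8] rot [ 3.137e+00 -1.000e-03  1.458e+00] open 18.1 F [-0.2  0.9 -0.1]
(492, 133, 6, 83.3) t [ 2.51e+01 -5.30e-01 -1.00e-02] a [ 0.005 -0.001  0.004]
```

>>> play_rows(targets=[{"fingers":0.79,"tx":1,"ty":0,"tz":0,"ax":0,"ay":0,"az":0},{"fingers":0.79,"tx":2,"ty":0,"tz":0,"ax":0,"ay":0,"az":0},{"fingers":0.79,"tx":3,"ty":-0.05,"tz":0,"ax":0,"ay":0,"az":0},{"fingers":0.79,"tx":4,"ty":-0.1,"tz":0,"ax":0,"ay":0,"az":0},{"fingers":0.79,"tx":5,"ty":-0.1,"tz":0,"ax":0,"ay":0,"az":0},{"fingers":0.79,"tx":6,"ty":-0.15,"tz":0,"ax":0,"ay":0,"az":0},{"fingers":0.79,"tx":7,"ty":-0.2,"tz":0,"ax":0,"ay":0,"az":0},{"fingers":0.79,"tx":8,"ty":-0.2,"tz":0,"ax":0,"ay":0,"az":0}])

```text
time: 12.5
position: [0.476, -0.0391, 0.0058]
tcp_rot: [3.137, 0.001, 1.456]
ft_force: [0.0, -1.4, 0.9]
opening: 0.0182
grip_force: 0.2
```

>>> play_rows(targets=[{"fingers":0.79,"tx":1,"ty":0,"tz":0,"ax":0,"ay":0,"az":0},{"fingers":0.79,"tx":2,"ty":0,"tz":0,"ax":0,"ay":0,"az":0},{"fingers":0.79,"tx":3,"ty":-0.05,"tz":0,"ax":0,"ay":0,"az":0},{"fingers":0.79,"tx":4,"ty":-0.1,"tz":0,"ax":0,"ay":0,"az":0},{"fingers":0.79,"tx":5,"ty":-0.15,"tz":0,"ax":0,"ay":0,"az":0},{"fingers":0.79,"tx":6,"ty":-0.2,"tz":0,"ax":0,"ay":0,"az":0},{"fingers":0.79,"tx":7,"ty":-0.25,"tz":0,"ax":0,"ay":0,"az":0},{"fingers":0.79,"tx":8,"ty":-0.3,"tz":0,"ax":0,"ay":0,"az":0}])

```text
time: 13.17
position: [0.4823, 0.0407, 0.0057]
tcp_rot: [3.136, 0.001, 1.456]
ft_force: [-0.4, -0.7, 0.6]
opening: 0.0179
grip_force: 0.3
```

```bash
python3 -c "
from f import *
find();go((492,133,6,83.3))"
```

```text
[ 204  179  104   83 3329] [483.6  60.2  16. ] [44. 39. 12.]
t 13.22 p [482.6  42.3   5.7] rot [ 3.136 -0.     1.458] open 18.0 F [0.4 1.5 0. ]
(492, 133, 6, 83.3) t [ 9.12 -0.09 -0.02] a [ 0.005 -0.     0.004]
```

>>> play_rows(targets=[{"fingers":0.79,"tx":0.9,"ty":0.1,"tz":0,"ax":0,"ay":0,"az":0},{"fingers":0.79,"tx":1.8,"ty":0.2,"tz":0,"ax":0,"ay":0,"az":0},{"fingers":0.79,"tx":2.6,"ty":0.3,"tz":0,"ax":0,"ay":0,"az":0},{"fingers":0.79,"tx":3.4,"ty":0.4,"tz":0,"ax":0,"ay":0,"az":0},{"fingers":0.79,"tx":4.2,"ty":0.5,"tz":0,"ax":0,"ay":0,"az":0},{"fingers":0.79,"tx":5,"ty":0.6,"tz":0,"ax":0,"ay":0,"az":0},{"fingers":0.79,"tx":5.8,"ty":0.7,"tz":0,"ax":0,"ay":0,"az":0},{"fingers":0.79,"tx":6.5,"ty":0.8,"tz":0,"ax":0,"ay":0,"az":0}])

```text
time: 13.88
position: [0.4979, 0.1043, 0.0056]
tcp_rot: [3.136, 0.001, 1.456]
ft_force: [-0.5, 0.4, -0.2]
opening: 0.0187
grip_force: 0.2
```

>>> play_rows(targets=[{"fingers":0.79,"tx":0.6,"ty":0,"tz":0,"ax":0,"ay":0,"az":0},{"fingers":0.79,"tx":1.2,"ty":0,"tz":0,"ax":0,"ay":0,"az":0},{"fingers":0.79,"tx":1.7,"ty":0,"tz":0,"ax":0,"ay":0,"az":0},{"fingers":0.79,"tx":2.1,"ty":0,"tz":0,"ax":0,"ay":0,"az":0},{"fingers":0.79,"tx":2.2,"ty":0,"tz":0,"ax":0,"ay":0,"az":0},{"fingers":0.79,"tx":1.5,"ty":0,"tz":0,"ax":0,"ay":0,"az":0},{"fingers":0.79,"tx":-0.5,"ty":0,"tz":0,"ax":0,"ay":0,"az":0},{"fingers":0.79,"tx":-3,"ty":0,"tz":-0.5,"ax":0,"ay":0,"az":0}])

```text
time: 14.55
position: [0.4936, 0.0735, 0.01]
tcp_rot: [3.138, 0.001, 1.458]
ft_force: [0.1, -0.4, 0.6]
opening: 0.0179
grip_force: 0.0
```

>>> play_rows(targets=[{"fingers":0.79,"tx":-2,"ty":0,"tz":-2,"ax":0,"ay":0,"az":0},{"fingers":0.79,"tx":-4,"ty":0,"tz":-5,"ax":0,"ay":0,"az":0},{"fingers":0.79,"tx":-6,"ty":0,"tz":-8,"ax":0,"ay":0,"az":0},{"fingers":0.79,"tx":-8,"ty":0,"tz":-11,"ax":0,"ay":0,"az":0},{"fingers":0.79,"tx":-11,"ty":0,"tz":-13,"ax":0,"ay":0,"az":0},{"fingers":0.79,"tx":-14,"ty":0,"tz":-14,"ax":0,"ay":0,"az":0},{"fingers":0.79,"tx":-16,"ty":0,"tz":-14,"ax":0,"ay":0,"az":0},{"fingers":0.79,"tx":-16,"ty":0,"tz":-14,"ax":0,"ay":0,"az":0}])

```text
time: 15.22
position: [0.475, -0.0891, 0.1521]
tcp_rot: [3.134, 0.003, 1.45]
ft_force: [-0.2, 0.1, 0.3]
opening: 0.0183
grip_force: 0.0
```

```bash
python3 -c "
from f import *
go()
im=vision.get_image('top');P=pts(im);c=cv2.cvtColor(im['color'],cv2.COLOR_RGB2HSV)
p=P[...,:2]*1000-[537,182];px=p@[.991,.13];py=p@[-.13,.991]
m=((abs(px)<78)&(py>-110)&(py<58)&(c[...,1]<90)&(abs(P[...,2]-.014)<.008)).astype(np.uint8)
n,l,st,_=cv2.connectedComponentsWithStats(m)
for k in range(1,n):
    if st[k,4]>20:print(st[k],'panx',px[l==k].min().round(),px[l==k].max().round(),'pany',py[l==k].min().round(),py[l==k].max().round())
cv2.imwrite('pics/end.png',cv2.convertScaleAbs(cv2.resize(im['color'][80:330,60:400][...,::-1],(800,588),interpolation=cv2.INTER_CUBIC),alpha=1.6))"
```

```text
t 15.22 p [475.  -89.1 152.1] rot [3.134e+00 3.000e-03 1.450e+00] open 18.3 F [-0.2  0.1  0.3]
[160 161  16  15 128] panx 28.0 59.0 pany -38.0 -7.0
[157 182  17  16 131] panx -17.0 14.0 pany -30.0 3.0
[167 199  16  17 134] panx -57.0 -24.0 pany -45.0 -15.0
```

View pics/end.png

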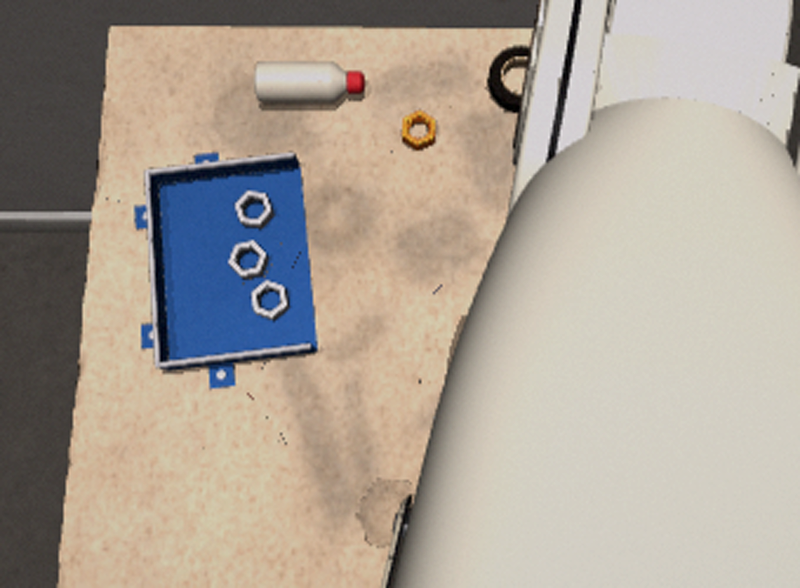

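All three nuts, at (254,209), (248,259) and (269,299), lie inside the pan with their rear edges at least 20 mm past the front. The arm is clear and still.

```bash
python3 -c "
from bench import r
print(r.sign_off())"
```

```text
the job is handed in; nothing more can be done
None
```

The three steel nuts were pushed into the blue pan and lie wholly inside, at least 20 mm past its front edge; the bystanders and coloured look-alikes were kept clear of (not all re-checked at the end), and the job was handed in at about 15 s.

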